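Set up a bar on two risers over a screw jack

TASK

On the grey inspection plate, stand the square riser between the screw jack and the V-block, and the round riser on the jack's other side, both in line with the jack along the plate's long edges, each about 12 mm clear of the jack's square foot and the square riser squared up to the plate. Then lay the two-hole bar across the two risers, centred over the jack and parallel to the plate's long edges, and last stand the hollow bush upright on the middle of the bar, between its two holes. Do not shift the jack or the V-block, leave the caliper alone, and let go of everything.

Things in the scene. Friction and masses are not known exactly. Their poses are not given: they have to be found in the camera images.
- plate: fixed rectangular stone-grey inspection plate on the bench, 200 (x) by 280 (y) by 24 mm thick; origin at the centre of its underside, x axis along its short edges (roughly away from the robot), y axis along its long edges, z up; its top is 24 mm above the bench. Its place and yaw vary.
- jack: small steel screw jack standing loose on the plate: square dark foot 36 x 36 mm (10 mm high, edges parallel to the plate's), narrowing to a round head 22 mm in diameter, 30 mm high in all; 300 g; origin at the centre of its underside, axes parallel to the plate's at the start. It stands left or right of the V-block along the plate. Must not be shifted (10 mm at most).
- vblock: steel V-block standing loose on the plate, 60 (x) by 40 (y) by 32 mm high, V groove open upward along its x, which is parallel to the plate's short edges; 500 g; origin at the centre of its underside. Its centre is 114 to 132 mm from the jack's along the plate's long edges, on one side or the other, and up to 25 mm off the jack's line. Must not be shifted (10 mm at most).
- square_riser: loose solid steel block 40 x 40 mm, 36 mm high, about 440 g, standing upright on the bench beside the plate; origin at the centre of its underside, x and y axes square to its sides.
- round_riser: loose solid steel cylinder 40 mm in diameter, 36 mm high, about 340 g, standing upright on the bench; origin at the centre of its underside.
- bar: loose flat steel bar 130 (its x) by 32 (its y) by 16 mm high, with two through holes of 16 mm diameter 42 mm either side of its middle along x, about 480 g, lying flat on the bench with its length roughly along world y; origin at the centre of its underside.
- bush: loose hollow steel bush (short tube) standing upright on the bench, 34 mm outside and 20 mm inside diameter, 26 mm high, about 120 g; origin at the centre of its underside.
- caliper: bystander: steel vernier caliper, 230 mm long and 5 to 8 mm thick, lying flat on the bench beyond the plate; origin at its underside near the middle of its beam, x axis along the beam. Leave it alone.
Mind the look-alikes: they are no part of the job. What is shaped like the vblock but brown or turquoise is not meant.

How it is judged:
On the way, in this order (a step that is already met when the one before it is completed fails the run):
1. both risers stand in their places beside the jack (((y of vblock in the frame of jack above 0 m and y of square_riser in the frame of jack between 0.039 and 0.061 m and y of round_riser in the frame of jack between -0.061 and -0.039 m) or (y of vblock in the frame of jack below 0 m and y of square_riser in the frame of jack between -0.061 and -0.039 m and y of round_riser in the frame of jack between 0.039 and 0.061 m)) and x of square_riser in the frame of jack between -0.01 and 0.01 m and x of round_riser in the frame of jack between -0.01 and 0.01 m and z of square_riser in the frame of jack between -0.003 and 0.003 m and z of round_riser in the frame of jack between -0.003 and 0.003 m and angle between each of square_riser, round_riser's own z axis and vertical below 0.06 rad and (angle between the x axis of square_riser and the x axis of jack, either way round below 0.2 rad or angle between the x axis of square_riser and the y axis of jack, either way round below 0.2 rad)), for 0.2 s.
2. the bar lies across the risers over the jack (x of bar in the frame of jack between -0.012 and 0.012 m and y of bar in the frame of jack between -0.012 and 0.012 m and z of bar in the frame of jack between 0.033 and 0.039 m and angle between the x axis of bar and the y axis of jack, either way round below 0.15 rad and angle between bar's own z axis and vertical below 0.06 rad), for 0.2 s.
3. the bush stands on the middle of the bar (x of bush in the frame of bar between -0.01 and 0.01 m and y of bush in the frame of bar between -0.01 and 0.01 m and z of bush in the frame of bar between 0.013 and 0.019 m and angle between bush's own z axis and vertical below 0.08 rad), for 0.2 s.
At the end, for the whole second after the job is handed in: Square riser on the V-block side, round riser opposite, each 50±11 mm from the jack along the plate, 10 mm off line, squared 0.2 rad; bar flat on both, 12 mm, 0.15 rad; bush upright on it, 10 mm of centre; jack, V-block moved under 10 mm, caliper under 20; released, at rest (all of step 1 and all of step 2 and all of step 3 and distance of each of jack, vblock from where it was at the start of the episode below 0.01 m and linear speed of each of square_riser, round_riser, bar, bush below 0.02 m/s and contact force between the fingers and square_riser below 0.05 N and contact force between the fingers and round_riser below 0.05 N and contact force between the fingers and bar below 0.05 N and contact force between the fingers and bush below 0.05 N); the robot touches nothing.
It fails at once if the jack was shifted by more than 10 mm (distance of jack from where it was at the start of the episode above 0.01 m).
It fails at once if the V-block was shifted by more than 10 mm (distance of vblock from where it was at the start of the episode above 0.01 m).
It fails at once if the caliper was disturbed (distance of caliper from where it was at the start of the episode above 0.02 m).
It also fails if it takes over 106 s, if anything falls off the work surface, if the arm or the gripper's body presses on something with over 40 N, if the wrist force passes 120 N, or if a joint passes its speed limit or range.

ROBOT

A 7-joint arm with a two-finger parallel gripper is mounted at the origin on the work surface. World frame = base frame: x ahead of the robot, y to its left, z up, the work surface at z = 0. Lengths are in m, angles in rad, forces in N, time in s.
With the tool pointing down it reaches from about 0.425 to 0.875 m from the base axis. Payload 9.9 kg.
Tool frame: the origin (TCP) lies on the centre line of the jaws, within the pads' length; the fingertips stand 17 mm ahead of it and the grasp point (between the pads) lies 2 mm behind it; z points along the fingers, y is the direction in which the jaws open and shut (so a half turn about z gives the same grasp; the last joint's range is limited). The gripper opens to 85 mm and grips with 20 to 120 N. Pads are 22 mm wide; open, the fingers measure 114 mm over their backs; the gripper's body (76 mm by 85 mm) begins 54 mm behind the grasp point. The pads swing forward as they close: fully open they stand 13 mm farther back than shut.
Start: joints at [-1.306, 0.576, 0.025, 1.437, -0.015, 1.129, -0.057], TCP at [0.231, 0.634, 0.248] pointing down, gripper open.
Joint ranges: [-2.76, 2.76], [-0.34, 2.15], [-1.52, 1.57], [0.19, 2.46], [-1.09, 4.23], [0.17, 1.99], [-2.82, 2.82]. Speed limits (rad/s): [2.22, 2.22, 3.01, 3.01, 3.14, 3.14, 3.14].

INTERFACE

Orientations are given as [roll, pitch, yaw] about the fixed x, y, z axes, in that order (R = Rz(yaw) Ry(pitch) Rx(roll)).
In Python, from workcell import robot, viewer, order gives the robot as it stands.
- The arm moves only by the tool play_rows, never from a script. Its argument "deltas" is one flat list of numbers, 5 for each row, row after row: the shift along the tool's x, y, z in mm, then the turn about the tool's z in degrees, then the opening, from -1 (shut) to 1 (fully open), so that 0 is half open. A call has exactly 10 rows; each row shifts and turns the commanded pose from where the row before left it, along the tool's axes as they then stand; what a row does not reach is not made up. A row lasts 1/12 s, in which the tool goes at most 41.7 mm and 7.16 degrees, less where a joint would pass 70% of its speed; a pose out of reach is approached as far as the arm can. A call with a gripper value outside its range is refused whole. The fingers move at their own pace and stop on an object; "force" is the grip in N (left out, the last holds). Time passes only in rows, so rows that do not move let the fingers close, or fill a call up. It gives the time, the measured TCP pose, the force and the opening at its end, in the units of the state.
- robot.read_state(): the state, without advancing time (a new reading comes with each control period).
- viewer.grab_frame(name): name is "scene" or "top" or "wrist"; returns the picture (400x640x3 uint8, red, green, blue); there is no depth.
- viewer.get_calibration(name): a dict with "fx", "fy", "cx", "cy" (pixels), "D" ([k1, k2, p1, p2, k3] as OpenCV has them; the pictures are not rectified), "R" (3x3) and "t" (3): a world point X has camera coordinates R X + t. Camera axes: x right, y down, z forward; pixel columns grow to the right and rows downward; lengths in m; the calibration is good to about 2 mm. A picture is of the moment at which its call begins: read the wrist's pose just before it. get_calibration takes no time and is no camera call; for the wrist camera it gives the pose at the moment of the call.
- order.finish_job(): hands the job in, once; it reports no verdict.
The state is a dict: "t": time; "qpos": joint angles; "joint_vel": joint speeds; "joint_efforts": joint torques, N m; "tcp_pos": TCP position; "eef_rot": TCP orientation; "force": force on the tool from outside, world axes, zero at the start; "wrist_torque": the same for the moment, N m; "grip_width": finger opening in m.
Only numpy, scipy, OpenCV 4.12 (cv2) and the standard library are available. Lean on these libraries where they do the work, as an engineer would, in place of code of your own. Each camera call takes 0.05 s, during which the arm holds its last target. There are 200 camera calls.

## Working session

There is one attempt and no reset: what is moved stays moved. The work goes in short steps, Python scripts to look and compute and a tool call to move; the robot and the scene stay as the last step left them, time stands still between calls to the robot, and variables do not carry over. Pictures are saved under pics/ and viewed, about 12 in all and at most 16, crops included, and the job is handed in when it is done.

Besides the shell and the picture viewer there is one more tool, called after "Request:" as a command line: name --argument value ..., lists and objects as JSON in quotes. play_rows: Moves the arm, as the interface text tells. Its arguments: {"type":"object","properties":{"deltas":{"type":"array","items":{"type":"number"}},"force":{"type":"number"}},"required":["deltas"]}

```bash
mkdir -p pics; python3 - <<'E'
from workcell import robot, viewer
import cv2
s=robot.read_state(); print(s['t'],s['tcp_pos'],s['eef_rot'],s['grip_width'])
for n in ("scene","top"):
    im=viewer.grab_frame(n); cv2.imwrite(f"pics/{n}0.png",im[:,:,::-1]); c=viewer.get_calibration(n); print(n,c)
E
```

```text
0.0 [0.23056965 0.63396557 0.2474502 ] [-3.13998379e+00  1.24282575e-04  2.79281428e+00] 0.08539602061031151
scene {'fx': 378.9653517017901, 'fy': 378.9653517017901, 'cx': 318.0159639648616, 'cy': 200.08369860366008, 'D': array([-0.00176742,  0.        ,  0.        ,  0.        ,  0.        ]), 'R': array([[ 0.41249226,  0.91086616,  0.01315201],
       [ 0.67553441, -0.29617093, -0.67523036],
       [-0.61114924,  0.28741193, -0.73748965]]), 't': array([-0.23970998, -0.34438438,  1.32694818])}
top {'fx': 513.0293387799404, 'fy': 513.0293387799404, 'cx': 322.02312128973784, 'cy': 200.73593313435677, 'D': array([-0.14146132,  0.        ,  0.        ,  0.        ,  0.        ]), 'R': array([[ 0.02802401, -0.99959385, -0.00517644],
       [-0.9766287 , -0.02627548, -0.21332131],
       [ 0.21309866,  0.01103357, -0.97696838]]), 't': array([-0.00653079,  0.60211635,  1.24549558])}
```

```bash
ls -la; ls pics
```

```text
total 12
drwxr-xr-x  3 agent agent 4096 Dec  4 19:39 .
drwxr-xr-x 23 root  root  4096 Dec  4 19:39 ..
drwxr-xr-x  2 agent agent 4096 Dec  4 19:39 pics
scene0.png
top0.png
```

View pics/top0.png

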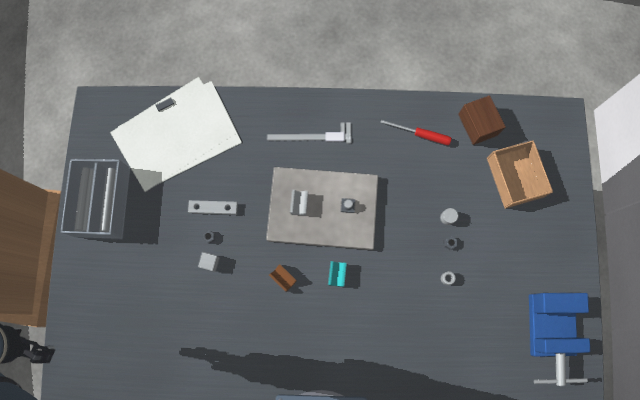

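View pics/scene0.png

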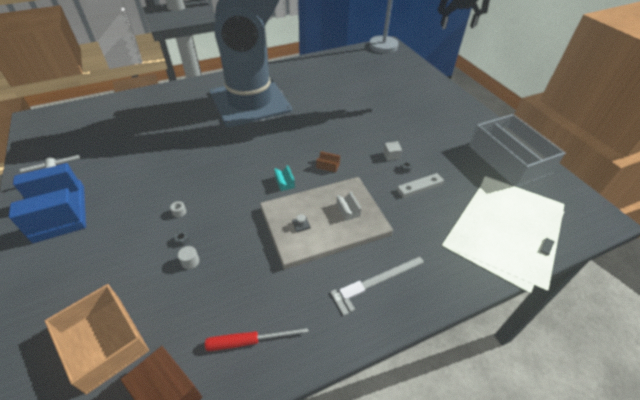

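The V-block (300,203) stands to the left (+y) of the jack (348,205). Candidates:
- Square riser: grey (209,262).
- Round riser: grey (449,215).
- Bush: the light ring (447,278), or the small dark pieces at (210,237) and (452,243).
- Bar: (213,207).
- V-block look-alikes: brown (283,278) and turquoise (338,273).

I'll check these in an enlarged crop.

```bash
cat > h.py <<'E'
import numpy as np, cv2
from workcell import robot, viewer
def cal(n):
    c=viewer.get_calibration(n); K=np.array([[c['fx'],0,c['cx']],[0,c['fy'],c['cy']],[0,0,1.]]); return K,np.array(c['D']),np.array(c['R']),np.array(c['t'])
def p2w(c,uv,z):
    K,D,R,t=c; uv=np.array(uv,float).reshape(-1,1,2)
    n=cv2.undistortPoints(uv,K,D).reshape(-1,2); d=np.c_[n,np.ones(len(n))]@R; o=-R.T@t
    return o+d*((z-o[2])/d[:,2])[:,None]
def w2p(c,X):
    K,D,R,t=c; return cv2.projectPoints(np.array(X,float).reshape(-1,1,3),cv2.Rodrigues(R)[0],t,K,D)[0].reshape(-1,2)
E
python3 - <<'E'
import cv2, numpy as np
im=cv2.imread('pics/top0.png')
def z(x0,y0,w,h,f): 
    return cv2.resize(im[y0:y0+h,x0:x0+w],None,fx=f,fy=f,interpolation=cv2.INTER_CUBIC)
a=z(180,190,70,90,5); b=z(425,200,50,90,5)
cv2.imwrite('pics/c1.png',np.hstack([a,b]))
cv2.imwrite('pics/c2.png',z(260,160,125,95,6))
E
```

```text
(no output)
```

View pics/c1.png

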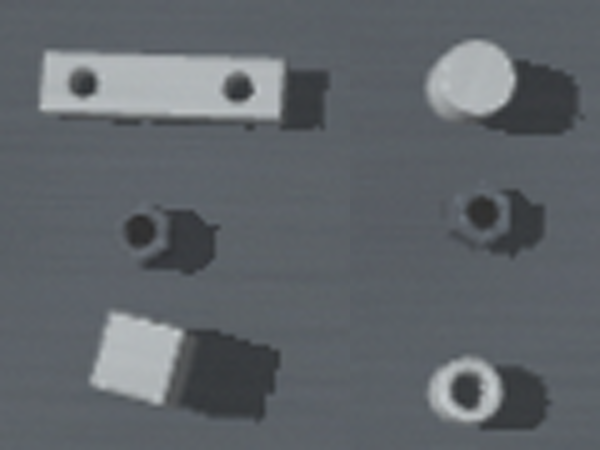

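View pics/c2.png

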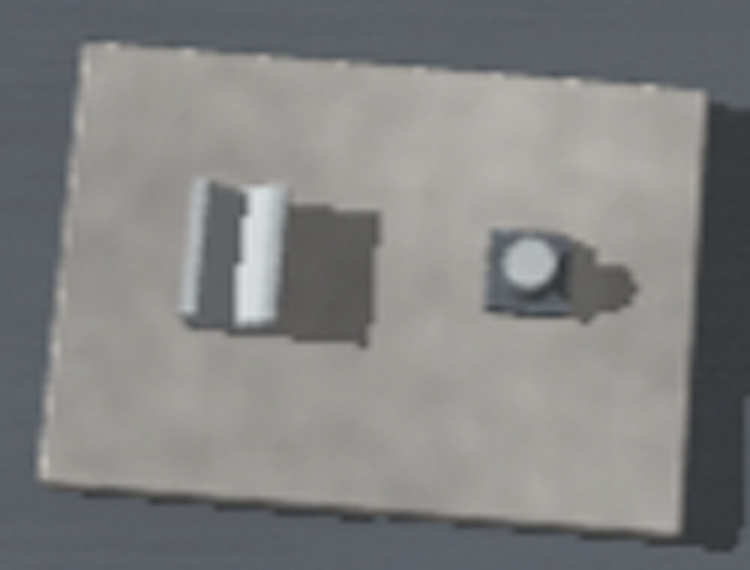

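```bash
python3 - <<'E'
from h import *
c=cal('top')
def src(p,x0,y0,f): return (np.array(p,float)+.5)/f-.5+[x0,y0]
def rect(n,p,x0,y0,f,z):
    w=p2w(c,src(p,x0,y0,f),z); e=np.roll(w,-1,0)-w
    print(n,w.mean(0).round(4),'sides',np.linalg.norm(e,axis=1).round(4),'ang',np.degrees(np.arctan2(e[:,1],e[:,0])).round(1))
rect('bar',[(45,51),(284,60),(282,119),(40,109)],180,190,5,.016)
rect('sq',[(111,312),(185,331),(168,405),(90,384)],180,190,5,.036)
rect('plate',[(83,43),(707,92),(682,535),(40,482)],260,160,6,.024)
rect('jackfoot',[(489,231),(575,237),(572,318),(484,311)],260,160,6,.034)
rect('vb',[(196,180),(288,186),(274,326),(180,317)],260,160,6,.056)
print('jackhead',p2w(c,src([(530,266)],260,160,6),.054))
print('round',p2w(c,src([(477-350,80)],425,200,5),.036))
print('bush',p2w(c,src([(468-350,390)],425,200,5),.026))
s=robot.read_state(); print(s)
K,D,R,t=cal('wrist'); print(K,D); print('campos',-R.T@t); print(R)
E
```

```text
bar [0.589  0.3033 0.016 ] sides [0.13   0.032  0.131  0.0317] ang [-9.060e+01 -1.783e+02  8.930e+01 -1.000e-01]
sq [0.4413 0.301  0.036 ] sides [0.0403 0.0388 0.0424 0.0384] ang [-102.2  170.6   77.4  -12.6]
plate [0.5941 0.0087 0.024 ] sides [0.2791 0.1983 0.2786 0.1981] ang [-93.1 177.2  86.8  -2.7]
jackfoot [ 0.5985 -0.0576  0.034 ] sides [0.0376 0.036  0.0383 0.0357] ang [-92.5 178.7  86.9  -2.3]
vb [0.6002 0.0701 0.056 ] sides [0.0398 0.0616 0.0404 0.0605] ang [-92.3 176.4  86.   -4.2]
jackhead [[ 0.5978761 -0.0567015  0.054    ]]
round [[ 0.57760469 -0.32543241  0.036     ]]
bush [[ 0.41676467 -0.32007186  0.026     ]]
{'t': 0.1, 'qpos': array([-1.30578455,  0.57643477,  0.02486438,  1.43782436, -0.01501471,
        1.129027  , -0.05652852]), 'joint_vel': array([ 6.79281531e-05, -2.57581794e-03,  5.00601294e-04, -1.37030058e-03,
        4.04178871e-04, -8.19026895e-04,  1.18609813e-04]), 'joint_efforts': array([ 6.39558333e-03, -7.67306471e+01,  2.25806415e+00, -2.86599898e+01,
        1.59414142e-02,  8.72700271e-03, -3.19340893e-05]), 'tcp_pos': array([0.23056652, 0.63398543, 0.24753806]), 'eef_rot': array([-3.14008574e+00,  7.28573399e-05,  2.79276432e+00]), 'force': array([-0.62102032,  1.27911081,  0.23361319]), 'wrist_torque': array([ 0.01195006,  0.01886336, -0.00951126]), 'grip_width': 0.08536584614992171}
[[341.11151232   0.         319.39489966]
 [  0.         341.11151232 198.38875579]
 [  0.           0.           1.        ]] [-0.00495981  0.          0.          0.          0.        ]
campos [0.15533735 0.66174634 0.37348599]
[[ 0.34075825  0.9401486  -0.00210328]
 [ 0.89282083 -0.32290172  0.31401504]
 [ 0.29454164 -0.10888107 -0.94941568]]
```

The crop confirms the choices: the dark pieces at about (210,237) and (452,243) are hex nuts. The bush is the light ring at (448,278), the round riser is the cylinder at (450,215), and the measured sizes match the specs. I'll start with the square riser, turning to its yaw of about -11.7° so the jaws run along plate x.

Request:
play_rows --deltas '[0,0,0,7,1,0,0,0,7,1,0,0,0,7,1,0,0,0,7,1,0,0,0,7,1,0,0,0,7,1,0,0,0,7,1,0,0,0,7,1,0,0,0,7,1,0,0,0,7,1]' --force 60

```text
t: 0.93
tcp_pos: [0.2305, 0.6342, 0.2478]
eef_rot: [-3.141, 0.001, 1.565]
force: [0.7, 0.2, -0.1]
grip_width: 0.0857
```

Request:
play_rows --deltas '[0,0,0,6,1,0,0,0,5.7,1,-28,27,6,0,1,-28,27,6,0,1,-28,27,6,0,1,-28,27,6,0,1,-28,27,6,0,1,-28,27,6,0,1,-28,27,6,0,1,-28,27,6,0,1]'

```text
t: 1.77
tcp_pos: [0.3973, 0.3695, 0.1999]
eef_rot: [-3.141, 0.0, 1.367]
force: [0.8, 0.2, -0.4]
grip_width: 0.0854
```

```bash
cat >> h.py <<'E'
def go(x,y,z,yaw=None):
    s=robot.read_state(); p=np.array(s['tcp_pos']); w=s['eef_rot'][2]; d=np.array([x,y,z])-p; c,sn=np.cos(w),np.sin(w)
    print('t',round(s['t'],2),'tcp',p.round(4),'yaw',np.degrees(w).round(2),'rp',np.round(s['eef_rot'][:2],4),'w',round(s['grip_width'],4),'F',np.round(s['force'],1))
    print('tool mm',(1000*np.array([d[0]*c+d[1]*sn,d[0]*sn-d[1]*c,-d[2]])).round(1),'turn',None if yaw is None else round((np.degrees(w)-yaw+180)%360-180,2))
E
python3 -c "
from h import *
go(.4413,.301,.026,78.3)"
```

```text
t 1.77 tcp [0.3973 0.3695 0.1999] yaw 78.34 rp [-3.1414e+00  2.0000e-04] w 0.0854 F [ 0.8  0.2 -0.4]
tool mm [-58.2  57.  173.9] turn 0.04
```

Request:
play_rows --deltas '[-14.5,14.3,10,0,1,-14.5,14.3,10,0,1,-14.5,14.2,10,0,1,-14.7,14.2,10,0,1,0,0,15,0,1,0,0,15,0,1,0,0,10,0,1,0,0,0,0,1,0,0,0,0,1,0,0,0,0,1]'

```text
t: 2.6
tcp_pos: [0.441, 0.3031, 0.1208]
eef_rot: [3.141, -0.0, 1.367]
force: [0.0, -1.1, 1.4]
grip_width: 0.0853
```

```bash
python3 - <<'E'
from h import *
go(.4413,.301,.026,78.3)
c=cal('wrist'); im=viewer.grab_frame('wrist')[:,:,::-1].copy(); cv2.imwrite('pics/w1.png',im)
import math
a=math.radians(-11.7); o=np.array([.4413,.301])
print(w2p(c,[[*(o+.02*np.array([math.cos(a)*i-math.sin(a)*j,math.sin(a)*i+math.cos(a)*j])),.036] for i,j in((1,1),(1,-1),(-1,-1),(-1,1))]))
E
```

```text
t 2.6 tcp [0.441  0.3031 0.1208] yaw 78.34 rp [ 3.1412e+00 -4.0000e-04] w 0.0853 F [ 0.  -1.1  1.4]
tool mm [-2.   0.7 94.8] turn 0.04
[[350.49979949 188.09257763]
 [348.71042208 244.352655  ]
 [290.0234277  244.24457584]
 [288.44564443 187.97868388]]
```

View pics/w1.png

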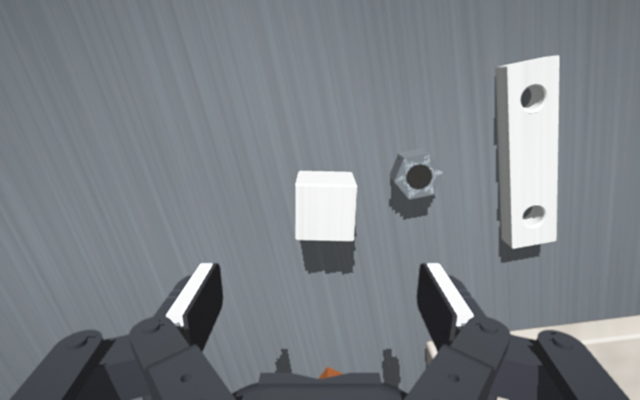

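The wrist view shows the square riser's top face at about (297..356, 184..240), 7 px right of and 4 px above the prediction, so about 4-5 mm off. The nut sits at (416,176) and the bar at right, and no finger path is blocked. I'll quantify the offset before going down.

```bash
python3 - <<'E'
from h import *
c=cal('wrist')
w=p2w(c,[(297,184),(356,184),(355,240.5),(298,240.5)],.036);print(w.mean(0),np.linalg.norm(np.roll(w,-1,0)-w,axis=1))
# bar top corners (right face is top)
w=p2w(c,[(509,62),(559,56),(556,240),(513,248)],.016);print('bar',w.mean(0),np.linalg.norm(np.roll(w,-1,0)-w,axis=1))
im=cv2.imread('pics/scene0.png'); cs=cal('scene')
a=np.hstack([cv2.resize(im[y:y+60,x:x+55],None,fx=6.5,fy=6.5,interpolation=cv2.INTER_CUBIC) for x,y in((370,130),(278,200))])
cv2.imwrite('pics/c3.png',a); go(.445,.303,.026,78.3)
E
```

```text
[0.44655904 0.30281879 0.036     ] [0.03791947 0.03989265 0.03873291 0.03988822]
bar [0.593316   0.30521276 0.016     ] [0.03111605 0.12951765 0.03166408 0.13243333]
t 2.65 tcp [0.4411 0.3032 0.121 ] yaw 78.34 rp [ 3.1409e+00 -8.0000e-04] w 0.0857 F [ 0.2  0.5 -0.1]
tool mm [ 0.6  3.8 95. ] turn 0.04
```

View pics/c3.png

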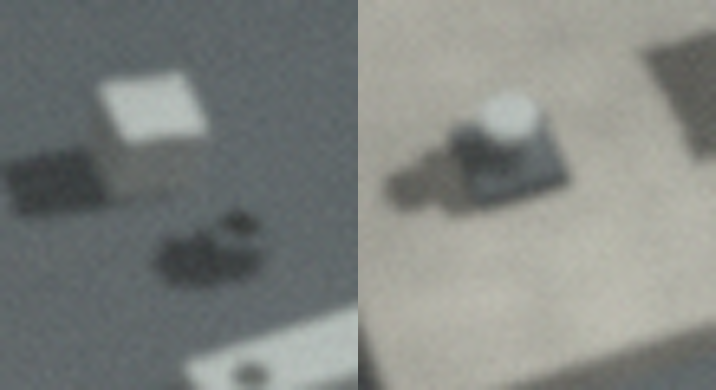

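```bash
python3 - <<'E'
from h import *
cs=cal('scene')
print(p2w(cs,[(370+152.5/6.5-.5,130+107.5/6.5-.5)],.036), p2w(cs,[(278+(512.5-358)/6.5-.5,200+117/6.5-.5)],.054))
E
```

```text
[[0.44340897 0.30436612 0.036     ]] [[ 0.60162837 -0.05391941  0.054     ]]
```

Scene and wrist agree that the top camera is biased by about (+3.5,+2.5) mm, so I'll apply that to all top values. Descending to the square riser.

Request:
play_rows --deltas '[0.5,3.8,15,0,1,0,0,20,0,1,0,0,20,0,1,0,0,15,0,1,0,0,12,0,1,0,0,8,0,1,0,0,5,0,1,0,0,0,0,1,0,0,0,0,1,0,0,0,0,1]'

```text
t: 3.48
tcp_pos: [0.4451, 0.3027, 0.0261]
eef_rot: [3.141, -0.001, 1.367]
force: [-0.7, 0.2, 0.5]
grip_width: 0.0855
```

Request:
play_rows --deltas '[0,0,0,0,-0.3,0,0,0,0,-0.3,0,0,0,0,-0.3,0,0,0,0,-0.3,0,0,0,0,-0.3,0,0,0,0,-0.3,0,0,0,0,-0.3,0,0,0,0,-0.3,0,0,0,0,-0.3,0,0,0,0,-0.3]' --force 60

```text
t: 4.32
tcp_pos: [0.4449, 0.3026, 0.0259]
eef_rot: [3.141, -0.001, 1.367]
force: [-0.7, -0.6, 6.3]
grip_width: 0.039
```

Request:
play_rows --deltas '[0,0,-10,0,-0.3,0,0,-20,0,-0.3,0,0,-25,0,-0.3,0,0,-25,0,-0.3,0,0,-20,0,-0.3,0,0,-10,-4.3,-0.3,0,0,0,-4.4,-0.3,-15,9,0,0,-0.3,-25,15,0,0,-0.3,-25,15,0,0,-0.3]'

```text
t: 5.15
tcp_pos: [0.4798, 0.2354, 0.1357]
eef_rot: [-3.141, -0.0, 1.521]
force: [0.4, -0.1, -3.0]
grip_width: 0.0394
```

Request:
play_rows --deltas '[-26,15,0,0,-0.3,-26,15,0,0,-0.3,-26,15,0,0,-0.3,-26,15,0,0,-0.3,-26,15,0,0,-0.3,-26,15,0,0,-0.3,-26,15,0,0,-0.3,-26,15,0,0,-0.3,-10,6,0,0,-0.3,0,0,0,0,-0.3]'

```text
t: 5.98
tcp_pos: [0.5955, 0.0067, 0.1357]
eef_rot: [3.141, 0.002, 1.513]
force: [-0.1, -0.3, -3.1]
grip_width: 0.0393
```

```bash
python3 - <<'E'
from h import *
go(.6043,-.0044,.0500,87)
c=cal('wrist'); im=viewer.grab_frame('wrist')[:,:,::-1].copy(); cv2.imwrite('pics/w2.png',im)
E
```

```text
t 5.98 tcp [0.5955 0.0067 0.1357] yaw 86.71 rp [3.1408e+00 2.4000e-03] w 0.0393 F [-0.1 -0.3 -3.1]
tool mm [-10.6   9.4  85.7] turn -0.29
```

View pics/w2.png

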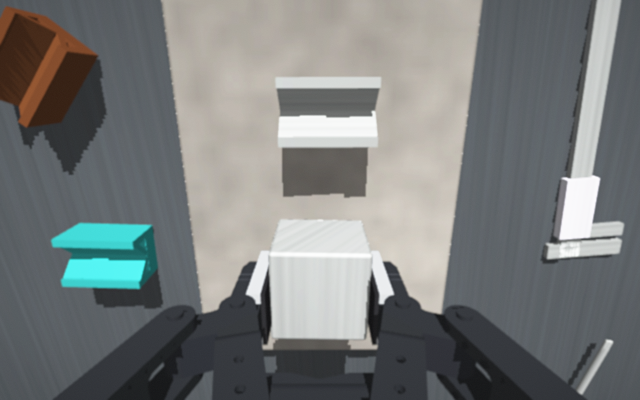

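The square riser is held level, with its top face at about (272..370, 222..254). The V-block is at (276..380, 78..147), and the plate edges lie symmetric to the tool. I'll check the V-block position from this view.

```bash
python3 - <<'E'
from h import *
c=cal('wrist')
w=p2w(c,[(276,78),(380.5,78),(378,147),(277.5,147)],.056);print(w.mean(0),np.linalg.norm(np.roll(w,-1,0)-w,axis=1))
for v in (50,200):  # plate edges mid
    l=p2w(c,[(163+40*v/310,v),(481-38*v/300,v)],.024); print(l.mean(0),np.linalg.norm(l[1]-l[0]))
E
```

```text
[0.60379467 0.07390612 0.056     ] [0.05935073 0.0393459  0.06071288 0.03935986]
[0.60239188 0.11131576 0.024     ] 0.19579495173814637
[0.59726147 0.00986542 0.024     ] 0.19611447461661785
```

Request:
play_rows --deltas '[-5,5,0,-0.3,-0.3,-5.6,4.4,10,0,-0.3,0,0,15,0,-0.3,0,0,15,0,-0.3,0,0,15,0,-0.3,0,0,10,0,-0.3,0,0,0,0,-0.3,0,0,0,0,-0.3,0,0,0,0,-0.3,0,0,0,0,-0.3]'

```text
t: 6.87
tcp_pos: [0.6042, 0.0003, 0.0712]
eef_rot: [3.14, -0.0, 1.524]
force: [1.0, 0.1, -4.3]
grip_width: 0.0391
```

```bash
python3 -c "
from h import *
go(.6043,-.0044,.0502,87)"
```

```text
t 6.87 tcp [6.042e-01 3.000e-04 7.120e-02] yaw 87.33 rp [ 3.1401e+00 -1.0000e-04] w 0.0391 F [ 1.   0.1 -4.3]
tool mm [-4.7  0.3 21. ] turn 0.33
```

Request:
play_rows --deltas '[-4.7,0.3,0,0.3,-0.3,0,0,6,0,-0.3,0,0,6,0,-0.3,0,0,4,0,-0.3,0,0,3,0,-0.3,0,0,1.5,0,-0.3,0,0,0,0,-0.3,0,0,0,0,-0.3,0,0,0,0,-0.3,0,0,0,0,-0.3]'

```text
t: 7.7
tcp_pos: [0.6033, -0.0045, 0.0499]
eef_rot: [-3.141, -0.0, 1.519]
force: [-4.5, 0.3, 4.8]
grip_width: 0.0387
```

```bash
python3 -c "
from h import *
go(.6043,-.0044,.0502,87)"
```

```text
t 7.7 tcp [ 0.6033 -0.0045  0.0499] yaw 87.02 rp [-3.1409e+00 -1.0000e-04] w 0.0387 F [-4.5  0.3  4.8]
tool mm [ 0.1  1.  -0.3] turn 0.02
```

Request:
play_rows --deltas '[0,0,0,0,0.4,0,0,0,0,0.4,0,0,0,0,0.4,0,0,-8,0,0.4,0,0,-20,0,0.4,0,0,-25,0,0.5,0,0,-25,0,0.8,0,0,-20,0,1,0,0,0,0,1,-20,0,0,0,1]'

```text
t: 8.53
tcp_pos: [0.6041, -0.02, 0.1495]
eef_rot: [3.138, -0.003, 1.524]
force: [-0.2, 0.9, -0.6]
grip_width: 0.0856
```

Request:
play_rows --deltas '[-33,0,0,0,1,-33,0,0,0,1,-33,0,0,0,1,-33,0,0,0,1,-33,0,0,0,1,-33,0,0,0,1,-33,0,0,0,1,-33,-2,0,0,1,-25,-3,0,0,1,0,0,0,0,1]'

```text
t: 9.37
tcp_pos: [0.5798, -0.3205, 0.1481]
eef_rot: [-3.141, 0.005, 1.511]
force: [-0.6, -1.0, 0.5]
grip_width: 0.0853
```

```bash
python3 - <<'E'
from h import *
go(.5811,-.3229,.026,87)
c=cal('wrist'); im=viewer.grab_frame('wrist')[:,:,::-1].copy(); cv2.imwrite('pics/w3.png',im)
print(w2p(c,[.5811,-.3229,.036]))
E
```

```text
t 9.37 tcp [ 0.5798 -0.3205  0.1481] yaw 86.57 rp [-3.141   0.0048] w 0.0853 F [-0.6 -1.   0.5]
tool mm [ -2.3   1.4 122.1] turn -0.43
[[320.59897272 202.9825443 ]]
```

View pics/w3.png

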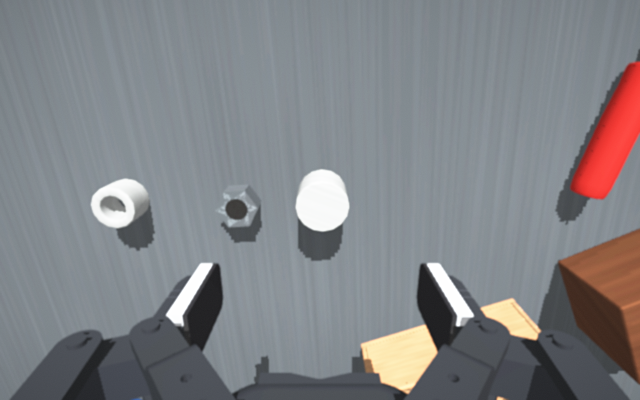

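Wrist view: round riser top centre at (323,205) against a prediction of (320.6,203), so agreement is about 2 mm. The nut at (238,206) is close to the open left finger, so I'll narrow the jaws before going down. The bush is at (114,207).

Request:
play_rows --deltas '[-3.3,2.2,0,-0.4,0.3,0,0,15,0,0.3,0,0,20,0,0.3,0,0,20,0,0.3,0,0,20,0,0.3,0,0,15,0,0.3,0,0,10,0,0.3,0,0,0,0,0.3,0,0,0,0,0.3,0,0,0,0,0.3]'

```text
t: 10.25
tcp_pos: [0.5854, -0.3162, 0.0488]
eef_rot: [3.14, 0.0, 1.526]
force: [0.1, -1.1, -0.0]
grip_width: 0.0552
```

```bash
python3 - <<'E'
from h import *
go(.582,-.324,.026,87)
E
```

```text
t 10.25 tcp [ 0.5854 -0.3162  0.0488] yaw 87.45 rp [3.1403e+00 5.0000e-04] w 0.0552 F [ 0.1 -1.1 -0. ]
tool mm [-8.  -3.1 22.8] turn 0.45
```

Request:
play_rows --deltas '[-4,-1.5,0,0.4,0.3,-4,-1.5,0,0,0.3,0,0,8,0,0.3,0,0,8,0,0.3,0,0,6.5,0,0.3,0,0,0,0,0.3,0,0,0,0,-0.3,0,0,0,0,-0.3,0,0,0,0,-0.3,0,0,0,0,-0.3]'

```text
t: 11.08
tcp_pos: [0.5811, -0.3239, 0.0252]
eef_rot: [-3.141, -0.0, 1.519]
force: [0.1, -0.4, -4.4]
grip_width: 0.0381
```

```bash
python3 - <<'E'
from h import *
go(.5991,-.1042,.026,87)
E
```

```text
t 11.08 tcp [ 0.5811 -0.3239  0.0252] yaw 87.02 rp [-3.1412e+00 -2.0000e-04] w 0.0381 F [ 0.1 -0.4 -4.4]
tool mm [220.4   6.6  -0.8] turn 0.02
```

Request:
play_rows --deltas '[0,0,0,0,-0.3,0,0,-8,0,-0.3,0,0,-20,0,-0.3,0,0,-25,0,-0.3,0,0,-25,0,-0.3,0,0,-22,0,-0.3,0,0,-10,0,-0.3,10,0.6,0,0,-0.3,20,0.6,0,0,-0.3,25,0.6,0,0,-0.3]'

```text
t: 11.92
tcp_pos: [0.5848, -0.2695, 0.1342]
eef_rot: [-3.14, 0.0, 1.516]
force: [0.6, -0.5, -3.9]
grip_width: 0.0385
```

Request:
play_rows --deltas '[30,0.8,0,0,-0.3,30,0.8,0,0,-0.3,30,0.8,0,0,-0.3,30,0.8,0,0,-0.3,20,0.8,0,0,-0.3,15,0.5,0,0,-0.3,10,0.3,0,0,-0.3,0,0,0,0,-0.3,0,0,0,0,-0.3,0,0,0,0,-0.3]'

```text
t: 12.75
tcp_pos: [0.5989, -0.1062, 0.135]
eef_rot: [-3.141, 0.001, 1.517]
force: [-0.3, -0.6, -4.3]
grip_width: 0.038
```

```bash
python3 - <<'E'
from h import *
go(.5991,-.1042,.0498,87)
c=cal('wrist'); im=viewer.grab_frame('wrist')[:,:,::-1].copy(); cv2.imwrite('pics/w4.png',im)
print(w2p(c,[[.6017,-.0543,.054],[.6043,-.0044,.06]]))
E
```

```text
t 12.75 tcp [ 0.5989 -0.1062  0.135 ] yaw 86.93 rp [-3.1411e+00  1.0000e-03] w 0.038 F [-0.3 -0.6 -4.3]
tool mm [ 2.   0.1 85.2] turn -0.07
[[318.64360208 135.48022148]
 [318.49523053  43.87360004]]
```

View pics/w4.png

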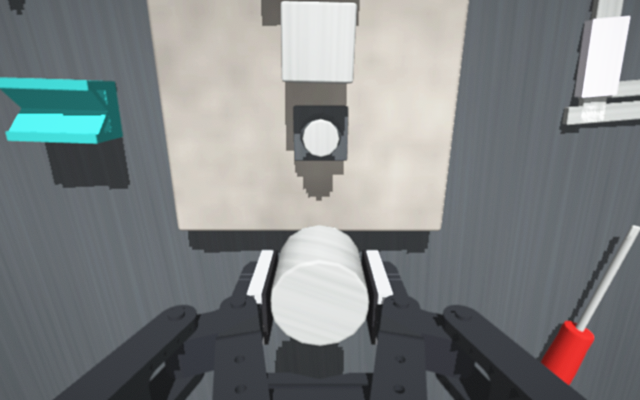

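Held round riser at about (320,300). Jack head seen at (320.5,137.5), prediction (318.6,135.5). Square riser at (282..355, 2..80), in line with the jack. Placing the round riser.

Request:
play_rows --deltas '[1.5,0.5,0,0,-0.3,0,0,10,0,-0.3,0,0,18,0,-0.3,0,0,18,0,-0.3,0,0,14,0,-0.3,0,0,8,0,-0.3,0,0,5,0,-0.3,0,0,0,0,-0.3,0,0,0,0,-0.3,0,0,0,0,-0.3]'

```text
t: 13.63
tcp_pos: [0.6004, -0.1035, 0.063]
eef_rot: [3.14, 0.0, 1.518]
force: [-0.3, 0.2, -3.8]
grip_width: 0.0384
```

```bash
python3 - <<'E'
from h import *
go(.5995,-.1048,.0496,87)
E
```

```text
t 13.63 tcp [ 0.6004 -0.1035  0.063 ] yaw 87.0 rp [3.1403e+00 1.0000e-04] w 0.0384 F [-0.3  0.2 -3.8]
tool mm [-1.3 -0.8 13.4] turn 0.0
```

Request:
play_rows --deltas '[-1.3,-0.8,0,0,-0.3,0,0,6,0,-0.3,0,0,4,0,-0.3,0,0,2,0,-0.3,0,0,1.5,0,-0.3,0,0,0,0,-0.3,0,0,0,0,-0.3,0,0,0,0,-0.3,0,0,0,0,-0.3,0,0,0,0,-0.3]'

```text
t: 14.47
tcp_pos: [0.5987, -0.1045, 0.049]
eef_rot: [-3.141, -0.0, 1.519]
force: [-3.8, 0.3, 6.0]
grip_width: 0.0382
```

```bash
python3 - <<'E'
from h import *
go(.5925,.3058,.16,89.3)
E
```

```text
t 14.47 tcp [ 0.5987 -0.1045  0.049 ] yaw 87.01 rp [-3.1412e+00 -2.0000e-04] w 0.0382 F [-3.8  0.3  6. ]
tool mm [ 409.4  -27.6 -111. ] turn -2.29
```

Request:
play_rows --deltas '[0,0,0,0,0.4,0,0,0,0,0.4,0,0,0,0,0.4,0,0,-8,0,0.4,0,0,-20,0,0.4,0,0,-25,0,0.4,0,0,-30,0,0.4,0,0,-28,0,0.4,15,0,0,0,0.4,30,-2,0,0,0.4]'

```text
t: 15.3
tcp_pos: [0.6006, -0.0639, 0.1629]
eef_rot: [3.136, 0.003, 1.512]
force: [0.9, 0.5, -1.0]
grip_width: 0.0599
```

Request:
play_rows --deltas '[35,-3,0,0,0.4,35,-3,0,0,0.4,35,-3,0,0,0.4,35,-3,0,0,0.4,35,-3,0,0,0.4,35,-3,0,0,0.4,35,-3,0,0,0.4,35,-3,0,0,0.4,35,-1.6,0,0,0.4,30,0,0,0,0.4]'

```text
t: 16.13
tcp_pos: [0.5911, 0.2895, 0.1605]
eef_rot: [3.141, -0.001, 1.52]
force: [1.1, -0.1, -0.2]
grip_width: 0.0598
```

Request:
play_rows --deltas '[15,0,0,0,0.4,5,0,0,0,0.4,0,0,0,-1,0.4,0,0,0,-1.3,0.4,0,0,0,0,0.4,0,0,0,0,0.4,0,0,0,0,0.4,0,0,0,0,0.4,0,0,0,0,0.4,0,0,0,0,0.4]'

```text
t: 16.97
tcp_pos: [0.5928, 0.3061, 0.1598]
eef_rot: [-3.142, 0.0, 1.558]
force: [0.4, -0.1, -0.2]
grip_width: 0.0598
```

```bash
python3 - <<'E'
from h import *
go(.5925,.3058,.020,89.3)
c=cal('wrist'); im=viewer.grab_frame('wrist')[:,:,::-1].copy()
print(w2p(c,[[.5925,.3058,.016]]))
t=viewer.grab_frame('top')[160:255,260:385,::-1]
cv2.imwrite('pics/w5.png',np.vstack([im[50:330,160:480],cv2.resize(t,(320,243),interpolation=cv2.INTER_CUBIC)]))
E
```

```text
t 16.97 tcp [0.5928 0.3061 0.1598] yaw 89.29 rp [-3.1416e+00  1.0000e-04] w 0.0598 F [ 0.4 -0.1 -0.2]
tool mm [ -0.3  -0.3 139.8] turn -0.01
[[318.3221525  188.69321564]]
```

View pics/w5.png

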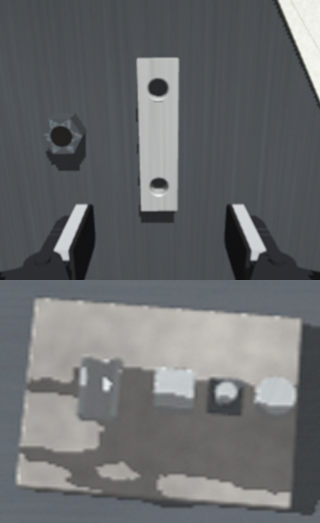

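Bar centre is seen at (319,184.5) against a prediction of (318.3,188.7), so about 2-3 mm further along +y. The top view shows the square riser, jack and round riser in line.

Request:
play_rows --deltas '[2,0,15,0,0.4,0,0,25,0,0.4,0,0,30,0,0.4,0,0,25,0,0.4,0,0,20,0,0.4,0,0,12,0,0.4,0,0,7,0,0.4,0,0,3,0,0.4,0,0,0,0,0.4,0,0,0,0,0.4]'

```text
t: 17.9
tcp_pos: [0.5935, 0.3086, 0.0238]
eef_rot: [3.14, -0.001, 1.559]
force: [-0.6, 0.1, 0.6]
grip_width: 0.06
```

Request:
play_rows --deltas '[0,0,0,0,-0.5,0,0,0,0,-0.5,0,0,0,0,-0.5,0,0,0,0,-0.5,0,0,0,0,-0.5,0,0,0,0,-0.5,0,0,0,0,-0.5,0,0,0,0,-0.5,0,0,0,0,-0.5,0,0,0,0,-0.5]' --force 70

```text
t: 18.73
tcp_pos: [0.5932, 0.3086, 0.0241]
eef_rot: [3.14, -0.001, 1.559]
force: [-1.5, -0.4, 7.0]
grip_width: 0.03
```

```bash
python3 - <<'E'
from h import *
go(.6019,-.0548,.14,87)
E
```

```text
t 18.73 tcp [0.5932 0.3086 0.0241] yaw 89.31 rp [ 3.1405e+00 -1.0000e-03] w 0.03 F [-1.5 -0.4  7. ]
tool mm [-363.3   13.1 -115.9] turn 2.31
```

Request:
play_rows --deltas '[0,0,-8,0,-0.5,0,0,-20,0,-0.5,0,0,-25,0,-0.5,0,0,-28,0,-0.5,0,0,-20,0,-0.5,0,0,-15,2.3,-0.5,-10,1,0,0,-0.5,-20,1.7,0,0,-0.5,-25,2,0,0,-0.5,-28,2,0,0,-0.5]'

```text
t: 19.57
tcp_pos: [0.594, 0.2244, 0.1376]
eef_rot: [-3.14, 0.001, 1.522]
force: [0.5, 0.5, -5.5]
grip_width: 0.0294
```

Request:
play_rows --deltas '[-30,2.3,0,0,-0.5,-30,2.3,0,0,-0.5,-30,2.3,0,0,-0.5,-30,2.3,0,0,-0.5,-30,2.3,0,0,-0.5,-30,2.3,0,0,-0.5,-30,2.3,0,0,-0.5,-30,2.3,0,0,-0.5,-20,1.5,0,0,-0.5,-15,1,0,0,-0.5]'

```text
t: 20.4
tcp_pos: [0.6002, -0.0547, 0.1379]
eef_rot: [-3.14, 0.002, 1.516]
force: [0.5, 0.1, -4.7]
grip_width: 0.0295
```

Request:
play_rows --deltas '[-5,0,0,0,-0.5,0,0,0,0,-0.5,0,0,0,0,-0.5,0,0,0,0,-0.5,0,0,0,0,-0.5,0,0,0,0,-0.5,0,0,0,0,-0.5,0,0,0,0,-0.5,0,0,0,0,-0.5,0,0,0,0,-0.5]'

```text
t: 21.23
tcp_pos: [0.6015, -0.0555, 0.1388]
eef_rot: [3.142, 0.0, 1.519]
force: [0.3, -0.1, -4.6]
grip_width: 0.0299
```

```bash
python3 - <<'E'
from h import *
go(.6019,-.0548,.0841,87)
c=cal('wrist'); im=viewer.grab_frame('wrist')[:,:,::-1].copy()
cv2.imwrite('pics/w6.png',im)
z=robot.read_state()['tcp_pos'][2]-.0241+.016
print(w2p(c,[[.6017+.0523*d+.9986*e,-.0548+.9986*d-.0523*e,z] for d,e in ((.065,.016),(.065,-.016),(.042,0),(-.042,0),(-.065,-.016))]).round(1))
E
```

```text
t 21.23 tcp [ 0.6015 -0.0555  0.1388] yaw 87.03 rp [3.1416 0.    ] w 0.0299 F [ 0.3 -0.1 -4.6]
tool mm [ 0.7  0.4 54.7] turn 0.03
[[359.6 126.5]
 [277.  126.4]
 [318.3 183.6]
 [318.2 349.9]
 [286.7 386.4]]
```

View pics/w6.png

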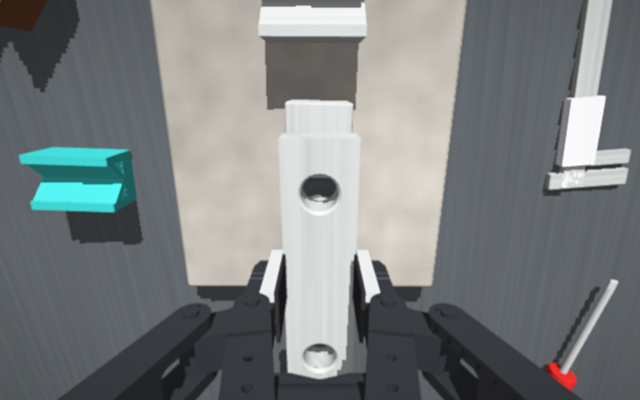

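```bash
python3 - <<'E'
from h import *
from scipy.optimize import least_squares
c=cal('wrist')
g=cv2.cvtColor(cv2.imread('pics/w6.png'),cv2.COLOR_BGR2GRAY)
print('col v120-150',g[126:146,300].tolist()); print('row140',g[141,270:366].tolist()[:18],g[141,345:366].tolist()); print('row 225 L',g[225,275:295].tolist(),'R',g[225,345:365].tolist())
obs=np.array([(280,137),(357.5,137),(320,192.5),(319.5,356)])
P=np.array([(.065,.016,0),(.065,-.016,0),(.042,0,0),(-.042,0,0)])[:, [0,1,2]]
def X(p):
    y,x,z,th=p; d,e=P[:,0],-P[:,1]
    dd=d*np.cos(th); zz=z+d*np.sin(th)
    return np.c_[x+.0523*dd+.9986*e, y+.9986*dd-.0523*e, zz]
f=lambda p:(w2p(c,X(p))-obs).ravel()
obs=obs[[1,0,2,3]]
r=least_squares(f,[-.055,.6015,.13,0],x_scale=[.01,.01,.01,.1]); print(r.x, np.degrees(r.x[3]), r.fun.round(1))
E
```

```text
col v120-150 [217, 218, 218, 217, 217, 216, 219, 223, 225, 225, 222, 223, 224, 221, 220, 221, 221, 221, 220, 221]
row140 [197, 199, 198, 197, 198, 198, 199, 201, 209, 218, 220, 221, 221, 223, 225, 224, 225, 224] [219, 220, 220, 220, 222, 222, 223, 224, 224, 224, 225, 225, 225, 225, 221, 213, 204, 200, 200, 198, 198]
row 225 L [190, 190, 189, 187, 187, 188, 197, 212, 218, 219, 219, 219, 219, 221, 222, 222, 222, 223, 223, 223] R [219, 220, 221, 222, 223, 222, 222, 223, 223, 223, 223, 220, 215, 210, 209, 210, 211, 212, 212, 211]
[-0.06178385  0.6017204   0.10202504 -0.68214291] -39.08390963310136 [-64.7  12.3  66.   12.4  -0.7  -7.9  -0.5 -13.5]
```

```bash
python3 - <<'E'
from h import *
from scipy.optimize import least_squares
c=cal('wrist')
obs=np.array([(280,138),(357.5,138),(320,192.5),(319.5,356)])
P=np.array([(.065,.016),(.065,-.016),(.042,0),(-.042,0)])
def X(p):
    y,x,z,th=p; d,e=P[:,0],-P[:,1]; dd=d*np.cos(th)
    return np.c_[x+.0523*dd+.9986*e, y+.9986*dd-.0523*e, z+d*np.sin(th)]
f=lambda p:(w2p(c,X(p))-obs).ravel()
r=least_squares(f,[-.055,.6015,.13,0],x_scale=[.01,.01,.01,.1]); print(r.x, np.degrees(r.x[3]), r.fun.round(1))
g=lambda p:f([*p[:2],.1307,0])
r=least_squares(g,[-.055,.6015]); print(r.x, r.fun.round(1))
g=lambda p:f([*p[:3],0])
r=least_squares(g,[-.055,.6015,.13]); print(r.x, r.fun.round(1))
im=cv2.imread('pics/w6.png'); cv2.imwrite('pics/c6.png',cv2.resize(im[95:385,260:380],None,fx=2,fy=2,interpolation=cv2.INTER_CUBIC))
E
```

```text
[-0.06033083  0.60180595  0.12689091 -0.04802976] -2.7519027350147005 [ 0.4  0.1  0.7  0.2 -0.8 -0.3 -0.5  0. ]
[-0.05910069  0.60187391] [-1.6 -0.7  2.7 -0.6 -0.8  1.  -0.5  0.8]
[-0.05959769  0.60184624  0.12895648] [-1.1 -0.1  2.2  0.1 -0.8  0.8 -0.5 -1. ]
```

View pics/c6.png

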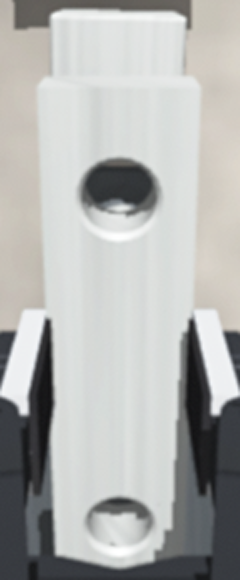

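The bar is held with its centre near y=-0.0595, about 4 mm short in +y, and perhaps 2-3° nose-down. I'll shift +4 mm along tool x and lower onto the risers.

Request:
play_rows --deltas '[4,0.5,0,0,-0.5,0,0,10,0,-0.5,0,0,12,0,-0.5,0,0,12,0,-0.5,0,0,8,0,-0.5,0,0,5,0,-0.5,0,0,2,0,-0.5,0,0,0,0,-0.5,0,0,0,0,-0.5,0,0,0,0,-0.5]'

```text
t: 22.12
tcp_pos: [0.6026, -0.0517, 0.0903]
eef_rot: [3.141, 0.0, 1.519]
force: [-0.2, -0.2, -5.2]
grip_width: 0.0297
```

```bash
python3 - <<'E'
from h import *
go(.602,-.0512,.0841,87)
E
```

```text
t 22.12 tcp [ 0.6026 -0.0517  0.0903] yaw 87.01 rp [3.1406 0.    ] w 0.0297 F [-0.2 -0.2 -5.2]
tool mm [ 0.5 -0.6  6.2] turn 0.01
```

Request:
play_rows --deltas '[0,-0.5,2,0,-0.5,0,0,1.5,0,-0.5,0,0,1,0,-0.5,0,0,1,0,-0.5,0,0,0,0,-0.5,0,0,0,0,-0.5,0,0,0,0,-0.5,0,0,0,0,-0.5,0,0,0,0,-0.5,0,0,0,0,-0.5]'

```text
t: 22.95
tcp_pos: [0.6017, -0.0516, 0.0843]
eef_rot: [-3.142, 0.0, 1.519]
force: [-0.3, -0.1, -6.2]
grip_width: 0.0302
```

Request:
play_rows --deltas '[0,0,1,0,-0.5,0,0,0,0,-0.5,0,0,0.7,0,-0.5,0,0,0,0,-0.5,0,0,0,0,-0.5,0,0,0,0,-0.5,0,0,0,0,-0.5,0,0,0,0,-0.5,0,0,0,0,-0.5,0,0,0,0,-0.5]'

```text
t: 23.78
tcp_pos: [0.6018, -0.0516, 0.0841]
eef_rot: [3.141, -0.0, 1.519]
force: [-5.0, 1.0, 11.7]
grip_width: 0.0297
```

Request:
play_rows --deltas '[0,0,0,0,0.2,0,0,0,0,0.2,0,0,0,0,0.2,0,0,0,0,0.2,0,0,-10,0,0.2,0,0,-25,0,0.2,0,0,-30,0,0.2,0,0,-25,0,0.3,0,0,-10,0,0.4,0,0,0,0,0.4]'

```text
t: 24.62
tcp_pos: [0.6031, -0.052, 0.1858]
eef_rot: [3.136, -0.0, 1.518]
force: [0.9, -0.1, -1.3]
grip_width: 0.0598
```

```bash
python3 - <<'E'
from h import *
go(.4203,-.3176,.184,87)
im=viewer.grab_frame('wrist')[:,:,::-1].copy()
cv2.imwrite('pics/w7.png',im)
np.savez('w7.npz',*cal('wrist'))
E
```

```text
t 24.62 tcp [ 0.6031 -0.052   0.1858] yaw 87.0 rp [ 3.1365e+00 -1.0000e-04] w 0.0598 F [ 0.9 -0.1 -1.3]
tool mm [-274.8 -168.7    1.8] turn 0.0
```

View pics/w7.png

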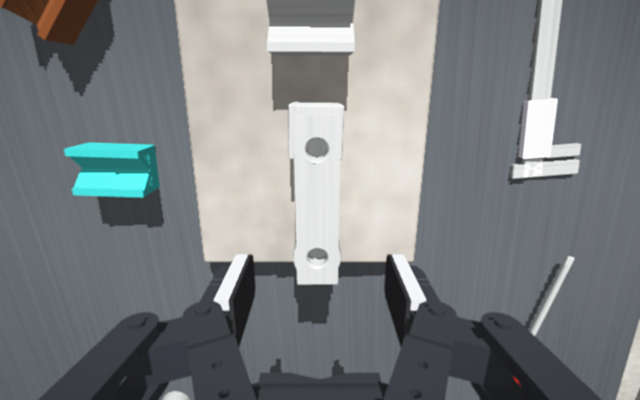

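The bar lies over both risers, with holes at (317,148) and (317,256) and its near end at (297..339, 283). I'll compute its centre and start toward the bush.

```bash
python3 - <<'E'
from h import *
d=np.load('w7.npz'); c=tuple(d[k] for k in d.files)
w=p2w(c,[(317,148.5),(317.3,256.5)],.076); print(w,w.mean(0),'hole dist',np.linalg.norm(w[0]-w[1]),'ang',np.degrees(np.arctan2(*(w[0]-w[1])[1::-1])))
e=p2w(c,[(297,283),(339,283)],.076); print(e.mean(0),np.linalg.norm(e[0]-e[1]))
E
```

```text
[[ 0.60348611 -0.01218903  0.076     ]
 [ 0.59929788 -0.09517702  0.076     ]] [ 0.601392   -0.05368303  0.076     ] hole dist 0.0830936039810766 ang 87.11085238313034
[ 0.59861687 -0.11848316  0.076     ] 0.03306885597403898
```

Request:
play_rows --deltas '[-10,-6,0,0,0.4,-27,-17,0,0,0.4,-27,-17,0,0,0.4,-27,-17,0,0,0.4,-27,-17,0,0,0.4,-27,-17,0,0,0.4,-27,-17,0,0,0.4,-27,-17,0,0,0.4,-27,-17,0,0,0.4,-20,-12,0,0,0.4]'

```text
t: 25.5
tcp_pos: [0.4313, -0.2915, 0.1813]
eef_rot: [-3.138, -0.0, 1.516]
force: [-0.7, 0.4, -0.7]
grip_width: 0.0598
```

Request:
play_rows --deltas '[-19,-9,0,0,0.4,-10,-5,0,0,0.4,0,0,15,0,0.4,0,0,15,0,0.4,0,0,10,0,0.4,0,0,0,0,0.4,0,0,0,0,0.4,0,0,0,0,0.4,0,0,0,0,0.4,0,0,0,0,0.4]'

```text
t: 26.33
tcp_pos: [0.42, -0.3176, 0.1432]
eef_rot: [3.141, 0.001, 1.519]
force: [-0.4, 0.9, -0.2]
grip_width: 0.0601
```

```bash
python3 - <<'E'
from h import *
go(.4203,-.3176,.026,87)
c=cal('wrist'); im=viewer.grab_frame('wrist')[:,:,::-1].copy()
cv2.imwrite('pics/w8.png',im); np.savez('w8.npz',*c); print(w2p(c,[.4203,-.3176,.026]))
E
```

```text
t 26.33 tcp [ 0.42   -0.3176  0.1432] yaw 87.04 rp [3.1406e+00 5.0000e-04] w 0.0601 F [-0.4  0.9 -0.2]
tool mm [ -0.    0.3 117.2] turn 0.04
[[318.91751711 198.50031479]]
```

View pics/w8.png

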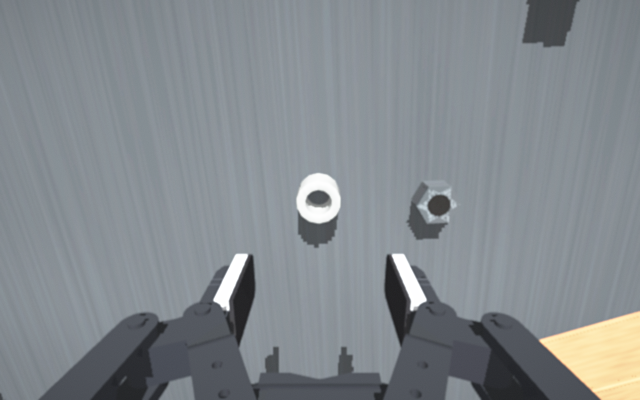

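Bush top is at (319,200), matching the prediction. Bar centre measured at (0.6014,-0.0537), 87.1°, over the jack. Picking up the bush.

Request:
play_rows --deltas '[-0.7,0.3,15,0,0.2,0,0,25,0,0.2,0,0,25,0,0.2,0,0,22,0,0.2,0,0,15,0,0.2,0,0,10,0,0.2,0,0,6,0,0.2,0,0,2,0,0.2,0,0,0,0,0.2,0,0,0,0,0.2]'

```text
t: 27.22
tcp_pos: [0.4202, -0.3185, 0.0234]
eef_rot: [3.141, 0.001, 1.519]
force: [-0.3, -0.2, -0.4]
grip_width: 0.0511
```

Request:
play_rows --deltas '[0,0,0,0,-0.4,0,0,0,0,-0.4,0,0,0,0,-0.4,0,0,0,0,-0.4,0,0,0,0,-0.4,0,0,0,0,-0.4,0,0,0,0,-0.4,0,0,0,0,-0.4,0,0,0,0,-0.4,0,0,0,0,-0.4]' --force 40

```text
t: 28.05
tcp_pos: [0.4203, -0.3185, 0.0237]
eef_rot: [3.14, 0.001, 1.519]
force: [-1.8, 0.8, 7.3]
grip_width: 0.0329
```

```bash
python3 - <<'E'
from h import *
go(.6015,-.0540,.18,87)
E
```

```text
t 28.05 tcp [ 0.4203 -0.3185  0.0237] yaw 87.0 rp [3.1401e+00 7.0000e-04] w 0.0329 F [-1.8  0.8  7.3]
tool mm [ 273.6  167.2 -156.3] turn 0.0
```

Request:
play_rows --deltas '[0,0,-8,0,-0.4,0,0,-20,0,-0.4,0,0,-28,0,-0.4,0,0,-30,0,-0.4,0,0,-30,0,-0.4,0,0,-20,0,-0.4,0,0,-9,0,-0.4,10,6,0,0,-0.4,20,12,0,0,-0.4,25,15,0,0,-0.4]'

```text
t: 28.88
tcp_pos: [0.4549, -0.2648, 0.1667]
eef_rot: [-3.14, -0.0, 1.516]
force: [-0.0, 0.3, -0.9]
grip_width: 0.0333
```

Request:
play_rows --deltas '[27,16.5,0,0,-0.4,27,16.5,0,0,-0.4,27,16.5,0,0,-0.4,27,16.5,0,0,-0.4,27,16.5,0,0,-0.4,27,16.5,0,0,-0.4,25,15,0,0,-0.4,18,11,0,0,-0.4,9,6,0,0,-0.4,3,2,0,0,-0.4]'

```text
t: 29.72
tcp_pos: [0.6001, -0.0522, 0.1659]
eef_rot: [-3.139, -0.001, 1.522]
force: [-1.4, 0.3, -0.7]
grip_width: 0.0328
```

Request:
play_rows --deltas '[0,0,10,0,-0.4,0,0,10,0,-0.4,0,0,0,0,-0.4,0,0,0,0,-0.4,0,0,0,0,-0.4,0,0,0,0,-0.4,0,0,0,0,-0.4,0,0,0,0,-0.4,0,0,0,0,-0.4,0,0,0,0,-0.4]'

```text
t: 30.55
tcp_pos: [0.5999, -0.0552, 0.1478]
eef_rot: [3.141, -0.0, 1.519]
force: [0.2, 0.5, -2.2]
grip_width: 0.0331
```

```bash
python3 - <<'E'
from h import *
go(.6015,-.0540,.0997,87)
c=cal('wrist'); im=viewer.grab_frame('wrist')[:,:,::-1].copy()
cv2.imwrite('pics/w9.png',im); np.savez('w9.npz',*c)
z=robot.read_state()['tcp_pos'][2]-.0237+.026; print(z,w2p(c,[.6015,-.0540,z]))
E
```

```text
t 30.55 tcp [ 0.5999 -0.0552  0.1478] yaw 87.02 rp [ 3.1413 -0.    ] w 0.0331 F [ 0.2  0.5 -2.2]
tool mm [ 1.3  1.6 48.1] turn 0.02
0.1500280863984822 [[321.48290004 285.85279237]]
```

View pics/w9.png

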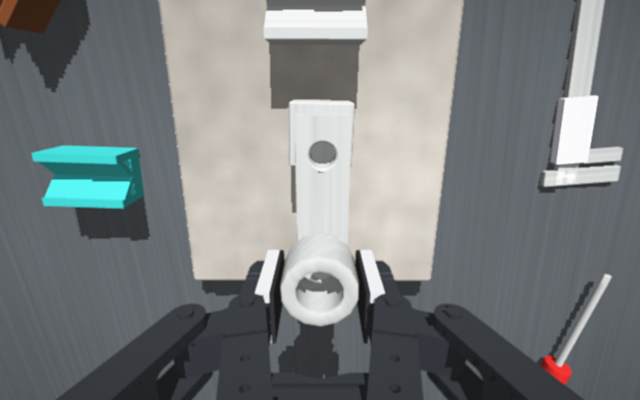

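Bush is held upright with its top centre at (320,291); the target is (321.5,286), so about 2 mm more along tool x and 1 mm along tool y. Lowering.

Request:
play_rows --deltas '[2,1.2,0,0,-0.4,0,0,10,0,-0.4,0,0,12,0,-0.4,0,0,10,0,-0.4,0,0,7,0,-0.4,0,0,4,0,-0.4,0,0,0,0,-0.4,0,0,0,0,-0.4,0,0,0,0,-0.4,0,0,0,0,-0.4]'

```text
t: 31.43
tcp_pos: [0.6015, -0.0534, 0.1051]
eef_rot: [3.141, 0.0, 1.519]
force: [0.0, -0.8, -1.6]
grip_width: 0.0331
```

```bash
python3 - <<'E'
from h import *
go(.6013,-.0533,.0997,87)
E
```

```text
t 31.43 tcp [ 0.6015 -0.0534  0.1051] yaw 87.01 rp [3.1406 0.    ] w 0.0331 F [ 0.  -0.8 -1.6]
tool mm [ 0.1 -0.2  5.4] turn 0.01
```

Request:
play_rows --deltas '[0,0,2,0,-0.4,0,0,1.5,0,-0.4,0,0,1,0,-0.4,0,0,0.7,0,-0.4,0,0,0,0,-0.4,0,0,0,0,-0.4,0,0,0,0,-0.4,0,0,0,0,-0.4,0,0,0,0,-0.4,0,0,0,0,-0.4]'

```text
t: 32.27
tcp_pos: [0.6011, -0.0532, 0.0998]
eef_rot: [3.141, -0.0, 1.519]
force: [-2.6, 1.3, 6.0]
grip_width: 0.0332
```

Request:
play_rows --deltas '[0,0,0,0,0.1,0,0,0,0,0.1,0,0,0,0,0.1,0,0,0,0,0.2,0,0,-10,0,0.2,0,0,-25,0,0.2,0,0,-30,0,0.2,0,0,-25,0,0.2,0,0,-10,0,0.2,0,0,0,0,0.2]'

```text
t: 33.1
tcp_pos: [0.6025, -0.0536, 0.2026]
eef_rot: [3.136, -0.0, 1.519]
force: [0.1, 0.1, 0.1]
grip_width: 0.0514
```

Request:
play_rows --deltas '[-10,0,0,0,0.2,-20,0,0,0,0.2,-20,0,0,0,0.2,-20,0,0,0,0.2,-15,0,0,0,0.2,-5,0,0,0,0.2,0,0,0,0,0.2,0,0,0,0,0.2,0,0,0,0,0.2,0,0,0,0,0.2]'

```text
t: 33.93
tcp_pos: [0.5965, -0.1417, 0.1991]
eef_rot: [-3.141, -0.001, 1.521]
force: [-0.1, 0.1, -0.4]
grip_width: 0.0513
```

```bash
python3 - <<'E'
from h import *
go(.6,-.05,.2)
c=cal('wrist'); im=viewer.grab_frame('wrist')[:,:,::-1].copy(); np.savez('w10.npz',*c)
s=viewer.grab_frame('scene')[:,:,::-1].copy(); 
cv2.imwrite('pics/f_w.png',im); cv2.imwrite('pics/f_s.png',s)
S=cv2.resize(s[165:275,250:400],None,fx=3,fy=3,interpolation=cv2.INTER_CUBIC)
W=im[0:330,150:490]; W=cv2.copyMakeBorder(W,0,0,0,0,cv2.BORDER_CONSTANT)
cv2.imwrite('pics/f.png',np.hstack([W,S[:330]]))
print('pred tops bush',w2p(c,[.6013,-.0537,.102]),'holes',w2p(c,[[.6035,-.0122,.076],[.5993,-.0952,.076]]),'vb',w2p(c,[.6038,.0735,.056]))
E
```

```text
t 33.93 tcp [ 0.5965 -0.1417  0.1991] yaw 87.12 rp [-3.1411e+00 -7.0000e-04] w 0.0513 F [-0.1  0.1 -0.4]
tool mm [91.8 -1.1 -0.9] turn None
pred tops bush [[319.17063582  72.82252374]] holes [[319.48081865   6.15155645]
 [319.3228291  135.08016592]] vb [[ 313.28883934 -139.78302609]]
```

View pics/f.png

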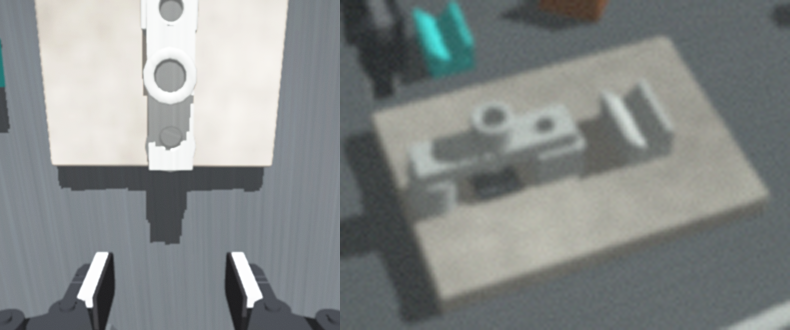

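The final picture shows the bush top centre at (320,74) against a prediction of (319,73). The bar holes are at (321,9) and (321,137) around it. The scene view shows the stack flat over the jack with the V-block and risers in place and the gripper clear.

```bash
python3 -c "
from workcell import order
print(order.finish_job())"
```

```text
the job is handed in; nothing more can be done
None
```

The stack is built and the job was handed in at about 34 s of the 106 s allowed. The report gave no verdict. The square riser stands between the jack and V-block, the round riser on the jack's other side. The bar lies across both risers and the bush stands on its middle.

**Last checks:**
- **Bar:** centre measured at about (0.601, -0.054) m against the jack at about (0.602, -0.055) m. It lies at 87.1° against the plate's roughly 87°.
- **Bush:** centred between the two holes to within about 2 mm.
- **Risers:** both were set down about 50 mm from the jack along its line, and both touched down on the plate. I checked their final spots only by eye, in the top, wrist and scene views.
- **Jack and V-block:** both looked unmoved in the views taken after placing. The V-block's position was not measured again at the end.
- **Release:** the gripper was open and clear of everything, and I saw nothing disturbed around the caliper.

**What disagreed:**
- **Top camera:** it read about 3.5 mm off in x and 2.5 mm off in y compared with the wrist and scene cameras, so I corrected its readings.
- **Bar in the grip:** it sat about 4 mm off centre and perhaps 2–3° nose-down. I corrected the offset before lowering, and it looked flat once down.

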